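Check the oil level of the ring press pump

ROBOT

A 6-joint arm with a two-finger parallel gripper is mounted at the origin on the work surface. World frame = base frame: x ahead of the robot, y to its left, z up, the work surface at z = 0. Lengths are in m, angles in rad, forces in N, time in s.
With the tool pointing down it reaches from about 0.425 to 0.925 m from the base axis. Payload 12.5 kg.
Tool frame: the origin (TCP) lies at the centre of the arm's flange, where the gripper is bolted on; the fingertips stand 173 mm ahead of it and the grasp point (between the pads) lies 155 mm ahead of it; z points along the fingers, y is the line along which they close (so a half turn about z gives the same grasp; the last joint's range is limited). The gripper opens to 85 mm and grips with 20 to 120 N. Pads are 22 mm wide; open, the fingers measure 114 mm over their backs; the gripper's body (76 mm by 85 mm) begins 54 mm behind the grasp point. The pads swing forward as they close: fully open they stand 13 mm farther back than shut.
Start: joints at [-1.212, 0.491, 1.559, -0, 1.092, -0.106], TCP at [0.28, -0.559, 0.405] pointing down, gripper open.
Joint ranges: [-3.1, 3.1], [-0.84, 2.19], [0.05, 2.79], [-1.13, 4.28], [0.06, 2.93], [-2.69, 2.69]. Speed limits (rad/s): [2.22, 2.22, 2.79, 3.14, 3.14, 3.14].

INTERFACE

Orientations are given as [roll, pitch, yaw] about the fixed x, y, z axes, in that order (R = Rz(yaw) Ry(pitch) Rx(roll)).
In Python, from rig import * gives the robot as it stands.
- The arm moves only by the tool step_arm, never from a script. Its argument "moves" is one flat list of numbers, 7 for each row, row after row: the shift along the tool's x, y, z as a fraction of full scale, then the turn, a rotation vector about the tool's x, y, z as a fraction of full scale, then the opening, from 0 (shut) to 1 (fully open). A call has 1 to 8 rows; each row shifts and turns the commanded pose from where the row before left it, along the tool's axes as they then stand; what a row does not reach is not made up. Full scale, the value 1, is 2.5 cm for a shift and pi rad for a turn. A row lasts 1/12 s, in which the tool goes at most 41.7 mm and 7.16 degrees, less where a joint would pass 70% of its speed; a pose out of reach is approached as far as the arm can. A call with a number of a shift or a turn outside -1 to 1 is refused whole. A call with a gripper value outside its range is refused whole. The fingers move at their own pace and stop on an object; the grip force is fixed at half the most. Time passes only in rows, so rows that do not move let the fingers close. It gives the time, the measured TCP pose, the force, the opening and the grip force at its end, in the units of the state.
- state(): the state, without advancing time (a new reading comes with each control period).
- snapshot(name): name is "side" or "top" or "wrist"; returns (picture, depth): 420x560x3 uint8, blue, green, red; 420x560 float32, m along the optical axis (not along the pixel's ray), 0 where there is no reading.
- calibration(name): a dict with "fx", "fy", "cx", "cy" (pixels), "origin" and "attitude" of the camera in the world; the wrist camera has in their place "tool_from_camera" (4x4, takes a point from camera to tool coordinates, whose origin is the TCP and whose axes are the flange's). Camera axes: x right, y up, looking along -z (the intrinsics and any distortion apply to the point x, -y, -z); pixel columns grow to the right and rows downward; lengths in m; the calibration is good to about 2 mm. A picture is of the moment at which its call begins: read the wrist's pose just before it. calibration takes no time and is no camera call.
- job_done(): hands the job in; it is judged then, once.
The state is a dict: "clock": time; "q": joint angles; "qvel": joint speeds; "effort": joint torques, N m; "tcp_pos": TCP position; "orientation": TCP orientation; "ft_force": force on the tool from outside, world axes, zero at the start; "ft_torque": the same for the moment, N m; "opening": finger opening in m; "gripper_force": force on a finger pad.
Only numpy, scipy, OpenCV 4.12 (cv2) and the standard library are available. Lean on these libraries where they do the work, as an engineer would, in place of code of your own. Each camera call takes 0.05 s, during which the arm holds its last target. There are 200 camera calls.

TASK

Check the oil in the green hydraulic pump: push its red release plunger fully down and let it spring back, then take the dip rod by its yellow grip from the rest and slide it down the slanted dip tube until its collar stops on the rim. Draw it right out and finish still holding it in the gripper, level and still, with its tip over the middle of the white tile, about 100 mm above it, to be read. Leave the other things on the bench where they are.

Things in the scene. Friction and masses are not known exactly. Their poses are not given: they have to be found in the camera images.
- pump: green hydraulic pump tank, fixed, 220 (x) x 130 (y) x 90 tall on a 250 x 150 steel foot. Origin: centre of its underside, z up. On top: the slanted steel dip tube, the red plunger (its top 52 mm above the tank) and, at (-70, +30), a round pressure gauge 34 mm high.
- tube: steel dip tube on the pump. Origin: centre of the mouth's rim, 135 mm above the bench, at (+74, -30) in the pump's frame. Its z points outward along the bore, rising 40 degrees above horizontal, away from the robot (pump's +x); its y is level. Bore 13, flaring over the last 18 mm to 24 clear at the rim (outside 32). Hollow below: room for the whole stem.
- plunger (a joint): red release plunger on the pump: 0 up, grows as pushed straight down, stop at 0.014 m. Spring: 3 N to start moving, 10 N at the stop; it springs back by itself.
- plunger_top (a point): centre of the top of the red plunger head (head diameter 34), 142 mm above the bench when up; it is 72 mm to the side of the dip tube.
- rest: fixed rod rest: wooden foot 240 x 60 with two aluminium forks, open at the top, 77 to 84 mm high. Origin: on the bench; x runs along the rod. The rod lies level in it, its grip centre at +60 along x; the forks are at -70 (under the stem) and +100 (under the rear of the grip). It lifts straight up and out.
- rod: dip rod, about 0.2 kg, balanced near its grip centre. Origin: on its axis, centre of the yellow grip, 70 mm above the bench in the rest. x runs from tip to butt, z up in the rest. Yellow grip: x -42 to +50, 14 wide in y (flat sides), 22 high. Brass collar, diameter 34, -50 to -42. Steel stem, diameter 9, -50 to the tip at -180. Brass ball, diameter 24, at +58.
- rod_tip (a point): tip end of the rod's stem, 180 mm from the grip centre, on the axis
- rod_collar (a point): centre of the collar's face towards the tip, 50 mm from the grip centre, on the axis: this face stops on the rim of the dip tube
- tile: white ceramic reading tile fixed to the bench, 160 (x) x 120 (y) x 6 thick. Origin: centre of its underside, z up
- file: flat hand file with a round wooden handle, 290 long. Leave alone.
- hammer: bench hammer lying flat. Leave alone.
- mandrel: steel ring mandrel standing on a round 90 mm foot, 200 tall. Leave alone.
- ring_box: small open ring box, black base and white lid tray beside it, 175 x 85 x 30. Leave alone.
- pad: round cork-topped pad, diameter 130, 22 tall. Leave alone.
- jar: amber glass jar with steel lid, diameter 60, 70 tall. Leave alone.
- brush: bench brush lying flat. Leave alone.
Things that resemble listed ones, but are neither listed nor needed, are in the scene too. Of the things that look like the tile, the larger one is meant.

How it is judged:
By the outcome, as a careful person would: the job done as asked, in the order asked, and still so for the second after the job is handed in, while the arm keeps its last pose, push and grip.
It also fails if it takes over 64 s, if anything falls off the work surface, if the arm or the gripper's body presses on something with over 40 N, if the wrist force passes 120 N, or if a joint passes its speed limit or range.

## Working session

There is one attempt and no reset: what is moved stays moved. The work goes in short steps, Python scripts to look and compute and a tool call to move; the robot and the scene stay as the last step left them, time stands still between calls to the robot, and variables do not carry over. Pictures are saved under pics/ and viewed, at most 10 in all, crops included, and the job is handed in when it is done.

Besides the shell and the picture viewer there is one more tool, called after "Request:" as name(argument=value, ...) on one line, values as JSON. step_arm: Moves the arm, as the interface text tells. Shift numbers are shares of 2.5 cm and turn numbers shares of pi rad, none past 1 either way. Its arguments: {"type":"object","properties":{"moves":{"type":"array","items":{"type":"number","minimum":-1,"maximum":1}}},"required":["moves"]}

```bash
mkdir -p pics; ls
python3 - <<'E'
from rig import *
import cv2,numpy as np
print(state())
for n in("top","side"):
    p,d=snapshot(n); cv2.imwrite(f"pics/{n}0.png",p); np.savez(f"{n}0.npz",p=p,d=d)
    print(n,calibration(n))
print(calibration("wrist"))
E
```

```text
pics
{'clock': 0.0, 'q': array([-1.21158303e+00,  4.91567331e-01,  1.55950280e+00,  4.58816104e-05,
        1.09165616e+00, -1.05590598e-01]), 'qvel': array([-0.00131236, -0.00033604, -0.00093066, -0.00060417, -0.0004548 ,
        0.00107245]), 'effort': array([-2.58668588e-03, -6.18447661e+01, -2.61596310e+01, -2.55475115e-04,
        3.95257943e-03, -1.06281695e-05]), 'tcp_pos': array([ 0.28016771, -0.55863772,  0.40410442]), 'orientation': array([-3.14046962e+00, -1.59943316e-04,  4.64782631e-01]), 'ft_force': array([ 0.37222437, -0.29198238, -0.13079908]), 'ft_torque': array([ 0.0351966 ,  0.01903882, -0.01709242]), 'gripper_force': 0.0, 'opening': 0.08558460832775822}
top {'fx': 455.9060281166729, 'fy': 455.9060281166729, 'cx': 277.65653474835017, 'cy': 208.62868461623165, 'origin': array([0.36630977, 0.01063234, 1.35472044]), 'attitude': array([ 0.10715981, -0.0087193 , -1.55084705])}
side {'fx': 401.2321825840668, 'fy': 401.2321825840668, 'cx': 276.7917775538488, 'cy': 208.68808279404644, 'origin': array([0.22401232, 0.7555119 , 0.92575504]), 'attitude': array([ 0.78025277,  0.01460344, -2.81264798])}
{'fx': 340.2398325486955, 'fy': 340.2398325486955, 'cx': 276.31372378066715, 'cy': 208.36544560810628, 'tool_from_camera': array([[-5.30885822e-04,  9.51362113e-01,  3.08074420e-01,
         7.95594855e-02],
       [ 9.99998957e-01,  9.18895209e-04, -1.11439573e-03,
        -3.60388704e-05],
       [-1.34328199e-03,  3.08073507e-01, -9.51361608e-01,
         3.21265633e-02],
       [ 0.00000000e+00,  0.00000000e+00,  0.00000000e+00,
         1.00000000e+00]])}
```

View pics/top0.png

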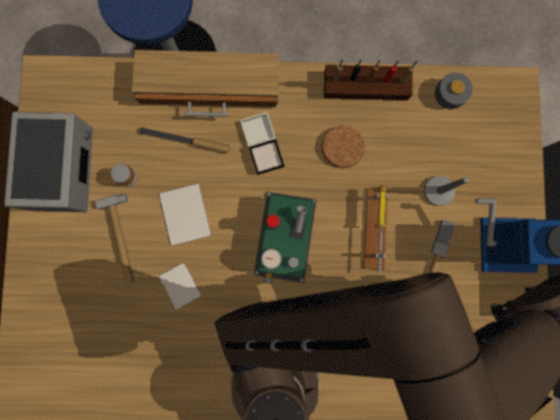

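View pics/side0.png

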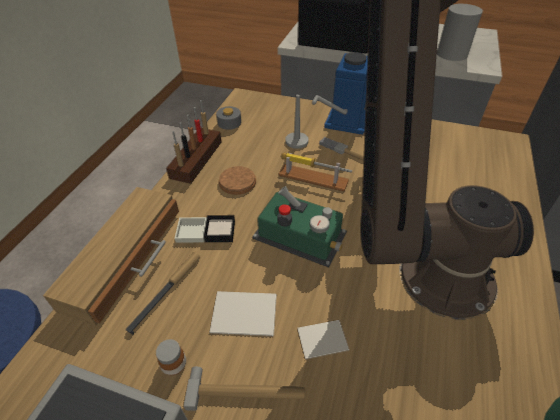

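The top view shows the pump at (286,237), with the plunger at (273,222), the tube at (299,220) and the gauge at (271,259). The rest with the yellow grip is at (378,228). Two things could be the tile: the larger white one at (185,213) and a smaller one at (180,286). The larger one is meant. I'll confirm both in an enlarged crop.

```bash
cat > h.py <<'E'
import numpy as np,cv2
from scipy.spatial.transform import Rotation as Ro
from rig import *
def cam(n,st=None):
    c=calibration(n)
    if n!="wrist": return c,Ro.from_euler("xyz",c["attitude"]).as_matrix(),np.array(c["origin"])
    T=np.eye(4);T[:3,:3]=Ro.from_euler("xyz",st["orientation"]).as_matrix();T[:3,3]=st["tcp_pos"]
    T=T@c["tool_from_camera"];return c,T[:3,:3],T[:3,3]
def ray(C,uv):
    c,R,o=C;uv=np.atleast_2d(uv).astype(float)
    d=np.c_[(uv[:,0]-c["cx"])/c["fx"],-(uv[:,1]-c["cy"])/c["fy"],-np.ones(len(uv))]
    return o,d@R.T
def onz(C,uv,z):
    o,d=ray(C,uv);return o+d*((z-o[2])/d[:,2])[:,None]
def dep(C,uv,d): 
    o,r=ray(C,uv);uv=np.atleast_2d(uv).astype(int);return o+r*d[uv[:,1],uv[:,0]][:,None]
def tri(C1,a,C2,b):
    o1,d1=ray(C1,a);o2,d2=ray(C2,b);d1=d1[0];d2=d2[0]
    s=np.linalg.lstsq(np.c_[d1,-d2],o2-o1,rcond=None)[0]
    p,q=o1+s[0]*d1,o2+s[1]*d2;return (p+q)/2,np.linalg.norm(p-q)
def cloud(C,d):
    v,u=np.nonzero(d>0);P=np.full(d.shape+(3,),np.nan);P[v,u]=dep(C,np.c_[u,v],d);return P
E
python3 - <<'E'
from h import *
a=np.load("top0.npz")["p"];b=np.load("side0.npz")["p"]
f=lambda im,x,y,w,h:cv2.resize(im[y:y+h,x:x+w],(400,300),interpolation=cv2.INTER_CUBIC)
cv2.imwrite("pics/c1.png",np.vstack([np.hstack([f(a,250,180,160,120),f(a,130,180,160,120)]),np.hstack([f(b,250,140,120,90),f(b,240,180,120,90)])]))
for n in("top","side"):
    z=np.load(n+"0.npz");C=cam(n);P=cloud(C,z["d"]);hsv=cv2.cvtColor(z["p"],cv2.COLOR_BGR2HSV)
    for nm,lo,hi in(("red",(0,200,110),(6,255,255)),("yel",(22,180,130),(33,255,255)),("white",(0,0,130),(180,50,255))):
        m=cv2.inRange(hsv,lo,hi);k,l,s,c=cv2.connectedComponentsWithStats(m)
        for i in range(1,k):
            if s[i,4]>25:
                q=P[l==i];q=q[~np.isnan(q[:,0])];print(n,nm,s[i],c[i].round(1),np.median(q,0).round(3))
E
```

```text
top red [267 215  11  12 104] [272.1 220.5] [0.465 0.017 0.144]
top yel [380 191   5  33 143] [382.  207.1] [ 0.514 -0.291  0.083]
top white [519  47  11  11  37] [524.6  51.7] [ 1.386 -1.187 -0.749]
top white [ 541   72   19   73 1196] [550.3 108. ] [ 1.106 -1.295 -0.748]
top white [241 113  34  33 642] [255.7 129.9] [0.749 0.074 0.007]
top white [ 59 129  13  76 298] [ 66.6 169.4] [0.587 0.571 0.142]
top white [252 144  27  27 458] [265.  156.6] [0.666 0.043 0.019]
top white [ 160  184   50   61 2111] [184.4 214.1] [0.489 0.277 0.008]
top white [442 190  13  14 104] [447.9 196.6] [ 0.556 -0.502  0.018]
top white [106 198  10   6  30] [110.6 200.7] [0.522 0.491 0.029]
top white [262 250  19  18 228] [271.5 258.4] [0.363 0.015 0.125]
top white [160 264  36  25 481] [178.8 276.7] [0.305 0.284 0.007]
side yel [287 154  24   7  52] [298.6 157.3] [ 0.513 -0.286  0.081]
side white [278  23  20  27 266] [290.1  39.4] [ 0.834 -1.176  0.086]
side white [438  24   6  20  58] [439.7  31.5] [ 0.121 -1.518  0.086]
side white [ 467   28   35   49 1300] [484.3  53.5] [-0.091 -1.286  0.086]
side wh
[... 395 characters left out ...]
[ 2.007 -0.344 -0.751]
side white [310 215  19  14 185] [319.3 221.6] [0.365 0.019 0.123]
side white [175 218  31  21 415] [190.1 230.3] [0.753 0.071 0.006]
side white [207 221  25  14 304] [219.2 227.9] [0.668 0.041 0.017]
side white [140 240  24  34  59] [151.7 256.8] [0.785 0.223 0.049]
side white [ 17 276  23  17 150] [ 28.  282.9] [ 1.801  0.075 -0.75 ]
side white [ 210  292   66   44 2545] [243.6 313.2] [0.49  0.283 0.006]
side white [298 322  31  37 619] [311.4 336.6] [0.307 0.285 0.004]
side white [156 340  23  21 351] [167.5 349.4] [0.599 0.452 0.07 ]
side white [ 62 367 115  53 814] [125.8 390.9] [0.598 0.576 0.14 ]
side white [185 367  15  39 282] [192.1 389.4] [0.521 0.502 0.026]
```

View pics/c1.png

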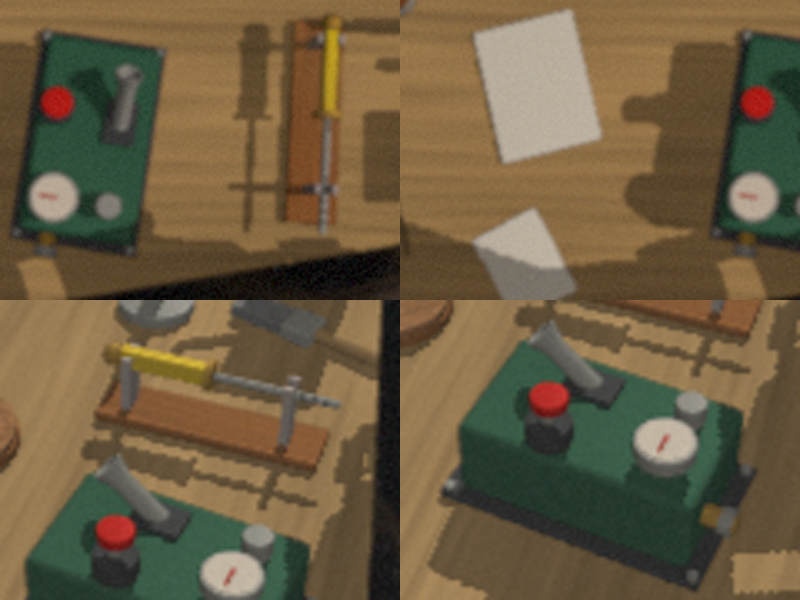

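The crop confirms it. The plunger head is red, the tube's mouth is at its far end, and the tile is the larger white sheet at (185,213). The rod's yellow butt lies away from the robot and its stem points towards it. Next I'll bring the wrist camera over the rod.

Request:
step_arm(moves=[0,0,0,0,0,0.037,1,0,0,0,0,0,0.037,1,0,0,0,0,0,0.037,1,0,0,0,0,0,0.037,1,1,-1,0,0,0,0,1,1,-1,0,0,0,0,1,1,-1,0,0,0,0,1,1,-1,0,0,0,0,1])

```text
clock: 0.77
tcp_pos: [0.3809, -0.4576, 0.4044]
orientation: [-3.141, 0.0, -0.001]
ft_force: [1.5, 0.1, 0.1]
opening: 0.0857
gripper_force: 0.0
```

Request:
step_arm(moves=[0.9,-1,0,0,0,0,1,0.9,-1,0,0,0,0,1,0.9,-1,0,0,0,0,1,0,-1,0,0,0,0,1,0,-1,0,0,0,0,1,0,-1,0,0,0,0,1,0,0,0,0,0,0,1,0,0,0,0,0,0,1])

```text
clock: 1.43
tcp_pos: [0.4479, -0.308, 0.4048]
orientation: [3.141, -0.0, 0.002]
ft_force: [-0.2, 0.2, 0.3]
opening: 0.0852
gripper_force: 0.0
```

Run:
```python
from h import *
s=state();p,d=snapshot("wrist");cv2.imwrite("pics/w1.png",p);np.savez("w1.npz",p=p,d=d,pos=s["tcp_pos"],ori=s["orientation"]);print(s["tcp_pos"],s["orientation"],s["q"])
```

```text
[ 0.44789908 -0.30796431  0.40484682] [ 3.14142540e+00 -1.04076889e-05  1.52787329e-03] [-7.23857627e-01  3.75362594e-01  1.75901320e+00 -1.39887126e-04
  1.00709811e+00  8.45485564e-01]
```

View pics/w1.png

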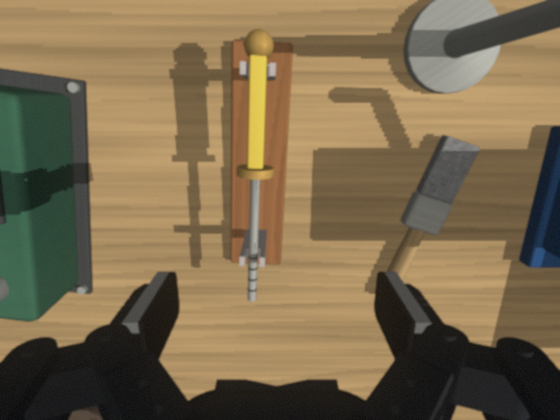

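The wrist view shows the grip from (258,55) to (256,167), the collar at (255,172) and the tip at (252,300). I'll move over the pump and look there too.

Request:
step_arm(moves=[0,-1,0,0,0,0,0,0,-1,0,0,0,0,0,0,-1,0,0,0,0,0,0,-1,0,0,0,0,0,0,-1,0,0,0,0,0,0,-1,0,0,0,0,0,0,-1,0,0,0,0,0,0,-1,0,0,0,0,0])

```text
clock: 2.15
tcp_pos: [0.448, -0.1087, 0.4046]
orientation: [3.141, -0.0, -0.002]
ft_force: [0.2, -1.2, -0.5]
opening: 0.0001
gripper_force: 0.0
```

Request:
step_arm(moves=[0,-1,0,0,0,0,0,0,-1,0,0,0,0,0,0,-1,0,0,0,0,0,0,-1,0,0,0,0,0,0,0,0,0,0,0,0,0,0,0,0,0,0,0,0,0,0,0,0,0,0])

```text
clock: 2.73
tcp_pos: [0.4482, -0.0095, 0.4046]
orientation: [3.141, -0.0, -0.0]
ft_force: [0.2, 0.1, -0.2]
opening: -0.0001
gripper_force: 0.0
```

Run:
```python
from h import *
s=state();p,d=snapshot("wrist");cv2.imwrite("pics/w2.png",p);np.savez("w2.npz",p=p,d=d,pos=s["tcp_pos"],ori=s["orientation"]);print(s["tcp_pos"],s["orientation"],s["q"])
```

```text
[ 0.44822459 -0.00950886  0.40462185] [ 3.14132299e+00 -1.28685314e-04 -4.62000126e-04] [-1.68692238e-01  2.40373800e-01  1.97104606e+00 -3.04772150e-04
  9.30000799e-01  1.40274829e+00]
```

View pics/w2.png

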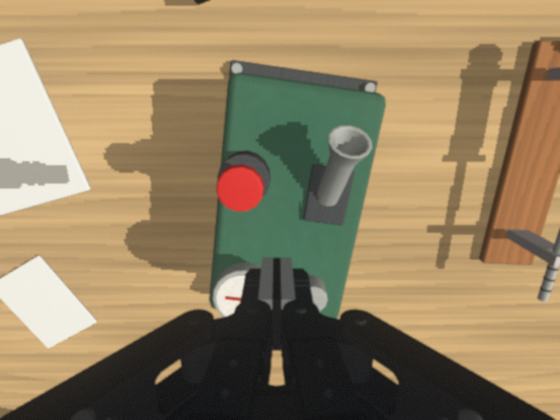

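The wrist view shows the plunger head at (240,188), the tube mouth at (350,143) and the foot bolts at (237,68) and (370,87). Now I'll measure.

```bash
cat > m.py <<'E'
from h import *
L={}
for n in("top0","side0","w1","w2"):
    z=np.load(n+".npz");C=cam("wrist",dict(tcp_pos=z["pos"],orientation=z["ori"])) if n[0]=="w" else cam(n[:-1])
    L[n]=(C,z["p"],z["d"],cloud(C,z["d"]),cv2.cvtColor(z["p"],cv2.COLOR_BGR2HSV))
def big(n,lo,hi,box=None,ex=None):
    m=cv2.inRange(L[n][4],lo,hi)
    if ex is not None: m&=ex.astype(np.uint8)*255
    if box: k=np.zeros_like(m);x,y,w,h=box;k[y:y+h,x:x+w]=255;m&=k
    k,l,s,c=cv2.connectedComponentsWithStats(m);i=1+np.argmax(s[1:,4]);return l==i,c[i],s[i]
def rect(P2):
    (c,(w,h),a)=cv2.minAreaRect((P2*1000).astype(np.float32))
    return np.round(c,1),round(w,1),round(h,1),round(a,2)
E
python3 - <<'E'
from m import *
red={n:big(n,(0,180,b),(6,255,255)) for n,b in(("top0",80),("w2",90))}
m=cv2.inRange(L["side0"][4],(0,170,60),(8,255,255));red["side0"]=big("side0",(0,170,60),(8,255,255),(270,195,30,30))
for n,r in red.items():
    q=L[n][3][r[0]];print("red",n,r[1].round(1),r[2],"med",np.nanmedian(q,0).round(4),"z95",np.nanpercentile(q[:,2],90).round(4))
    v,u=np.nonzero(r[0]); print("  on .142",onz(L[n][0],r[1],.142).round(4))
print("tri",tri(L["top0"][0],red["top0"][1],L["w2"][0],red["w2"][1]))
# yellow
Y={n:big(n,(20,150,80),(33,255,255),b) for n,b in(("w1",(230,45,50,126)),("top0",(370,180,25,60)))}
for n,r in Y.items():
    v,u=np.nonzero(r[0]);X=onz(L[n][0],np.c_[u,v],.081)[:,:2];q=L[n][3][r[0]]
    vx=cv2.fitLine(X.astype(np.float32),cv2.DIST_L2,0,1e-6,1e-6).ravel()
    print("yel",n,r[1],r[2],rect(X),"yaw",np.degrees(np.arctan2(vx[1],vx[0]))%180,X.mean(0),"zmed",np.nanmedian(q,0))
print("tri",tri(L["top0"][0],Y["top0"][1],L["w1"][0],Y["w1"][1]))
# stem tip, collar from w1 on axis z .07; bolts
print("tip,collar,ball",onz(L["w1"][0],[[252,300],[255.2,172],[259,44]],.07).round(4))
C=L["w2"][0]
print("bolts",onz(C,[[237,68],[370,87]],.008).round(4))
# tank top
P=L["w2"][3];g=(abs(P[...,2]-.09)<.006);G=cv2.inRange(L["w2"][4],(60,60,15),(100,255,255))>0
print("tank",rect(P[g&G][:,:2]))
P=L["top0"][3];G=cv2.inRange(L["top0"][4],(60,60,15),(100,255,255))>0;g=(abs(P[...,2]-.09)<.012);print("tank top",rect(P[g&G][:,:2]))
for n,b in(("top0",(150,175,70,75)),("side0",(200,285,85,55))):
    r=big(n,(0,0,110),(180,60,255),b);v,u=np.nonzero(r[0]);X=onz(L[n][0],np.c_[u,v],.006)[:,:2];print("tile",n,rect(X),"z",np.nanmedian(L[n][3][r[0]][:,2]))
# tube crops
f=lambda im,x,y,w,h:cv2.resize(im[y:y+h,x:x+w],(400,300),interpolation=cv2.INTER_CUBIC)
cv2.imwrite("pics/c2.png",np.hstack([f(L["w2"][1],300,110,100,75),f(L["top0"][1],280,195,40,30)]))
E
```

```text
red top0 [272.1 220.4] [266 215  13  12 122] med [0.4657 0.017  0.1443] z95 0.1471
  on .142 [[0.465  0.0169 0.142 ]]
red w2 [239.6 187.8] [ 217  166   46   45 1609] med [0.4679 0.0163 0.1405] z95 0.1415
  on .142 [[0.4684 0.0161 0.142 ]]
red side0 [284.3 209.2] [279 205  12  10  97] med [0.4664 0.0199 0.1416] z95 0.1434
  on .142 [[0.4651 0.0206 0.142 ]]
tri (array([0.46581762, 0.01705163, 0.13210099]), np.float64(0.00025751882675797386))
yel w1 [256.36763237 111.44805195] [ 246   54   22  116 2002] (array([ 514.7, -291.5]), 14.9, 92.0, 86.96) yaw 177.42389 [ 0.51637338 -0.29147768] zmed [ 0.51743677 -0.29141329  0.07945492]
yel top0 [381.74396135 207.43961353] [379 190   7  36 207] (array([ 513.1, -291.5]), 17.0, 99.4, 89.7) yaw 177.81792 [ 0.51307898 -0.29078075] zmed [ 0.5139158  -0.29040842  0.08208417]
tri (array([ 0.51538554, -0.29184735,  0.07325287]), np.float64(0.003325476923217819))
tip,collar,ball [[ 0.3309 -0.2833  0.07  ]
 [ 0.4641 -0.289   0.07  ]
 [ 0.5692 -0.2939  0.07  ]]
bolts [[ 0.5565  0.0292  0.008 ]
 [ 0.5386 -0.1044  0.008 ]]
tank (array([433.9, -20.8]), 125.4, 212.4, 82.17)
tank top (array([ 392.5, -277.2]), 647.8, 217.8, 81.94)
tile top0 (array([490.4, 278.6]), 159.8, 120.1, 15.42) z 0.008443807464579955
tile side0 (array([490.8, 279.1]), 160.1, 120.9, 15.64) z 0.006099093672588207
```

View pics/c2.png

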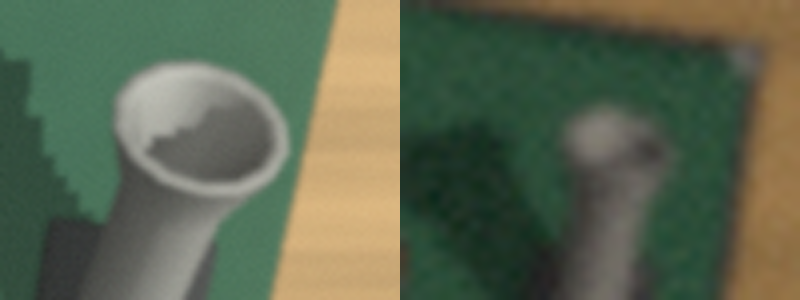

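Run:
```python
from m import *
a=np.array([[300+202/4,110+128.5/4]]);b=np.array([[280+616/10,195+148/10]]);b=np.array([[280+61.6*1,195+14.8]]) if 0 else np.array([[280+616/10-40,195+148/10]])
print("mouth w2 z.135",onz(L["w2"][0],a,.135).round(4),"top",b,onz(L["top0"][0],b,.135).round(4),tri(L["w2"][0],a,L["top0"][0],b))
P=L["w2"][3][100:190,300:400].reshape(-1,3);q=P[(P[:,2]>.115)&(P[:,2]<.16)];q=q[~np.isnan(q[:,0])]
print("max z",np.percentile(q[:,2],[90,99]),"tube pts",np.median(q,0).round(4))
# tube axis in plan: slice centres
P=L["w2"][3][100:215,300:400].reshape(-1,3)
for z in np.arange(.1,.15,.006):
    s=P[(abs(P[:,2]-z)<.003)];print(z.round(3),len(s),np.nanmean(s,0).round(4))
```

```text
mouth w2 z.135 [[ 0.499  -0.0608  0.135 ]] top [[301.6 209.8]] [[ 0.4959 -0.0619  0.135 ]] (array([ 0.49734945, -0.06291308,  0.12356791]), np.float64(0.0008666042564788738))
max z [0.1411293  0.14506556] tube pts [ 0.4923 -0.0587  0.1253]
0.1 152 [ 0.4494 -0.0511  0.1001]
0.106 164 [ 0.4563 -0.0523  0.1061]
0.112 172 [ 0.4629 -0.0533  0.1119]
0.118 396 [ 0.4811 -0.0572  0.1186]
0.124 707 [ 0.4945 -0.0603  0.1239]
0.13 311 [ 0.4925 -0.0607  0.1297]
0.136 217 [ 0.4913 -0.0582  0.1362]
0.142 231 [ 0.4907 -0.0585  0.1422]
0.148 23 [ 0.4904 -0.0591  0.1455]
```

Request:
step_arm(moves=[0.4,-0.52,0,0,0,0,0,0.4,-0.52,0,0,0,0,0,0,0,1,0,0,0,0,0,0,1,0,0,0,0,0,0,0.9,0,0,0,0,0,0,0.3,0,0,0,0,0,0,0.2,0,0,0,0,0,0,0,0,0,0,0])

```text
clock: 3.45
tcp_pos: [0.4681, 0.0166, 0.3194]
orientation: [3.142, 0.001, -0.001]
ft_force: [0.4, 0.1, -0.7]
opening: 0.0001
gripper_force: 0.0
```

Request:
step_arm(moves=[0,0,0.15,0,0,0,0,0,0,0.15,0,0,0,0,0,0,0.1,0,0,0,0,0,0,0.1,0,0,0,0,0,0,0,0,0,0,0])

```text
clock: 3.87
tcp_pos: [0.4682, 0.0171, 0.3076]
orientation: [3.141, -0.002, -0.0]
ft_force: [1.0, -4.0, 6.6]
opening: -0.0001
gripper_force: 3.3
```

Request:
step_arm(moves=[0,0,0.1,0,0,0,0,0,0,0.1,0,0,0,0,0,0,0.06,0,0,0,0,0,0,0,0,0,0,0])

```text
clock: 4.2
tcp_pos: [0.4681, 0.0171, 0.3015]
orientation: [3.141, -0.002, 0.0]
ft_force: [0.0, -4.6, 9.4]
opening: 0.0004
gripper_force: 4.8
```

Request:
step_arm(moves=[0,0,0.03,0,0,0,0,0,0,0,0,0,0,0])

```text
clock: 4.37
tcp_pos: [0.4681, 0.0171, 0.3014]
orientation: [3.141, -0.003, 0.0]
ft_force: [-1.7, -2.2, 15.9]
opening: -0.0002
gripper_force: 8.2
```

Request:
step_arm(moves=[0,0,0.03,0,0,0,0,0,0,0,0,0,0,0,0,0,0,0,0,0,0])

```text
clock: 4.62
tcp_pos: [0.468, 0.0171, 0.3012]
orientation: [3.141, -0.004, 0.0]
ft_force: [-4.8, -3.4, 27.1]
opening: -0.0
gripper_force: 13.6
```

Request:
step_arm(moves=[0,0,-0.5,0,0,0,0,0,0,-1,0,0,0,0,0,0,-1,0,0,0,0,0,0,-1,0,0,0,0,0,0,-1,0,0,0,0,0,0,0,0,0,0,0])

```text
clock: 5.12
tcp_pos: [0.4679, 0.0174, 0.4159]
orientation: [3.141, -0.007, 0.0]
ft_force: [0.6, 0.2, 0.1]
opening: 0.0
gripper_force: 0.0
```

Run:
```python
from m import *
s=state();p,d=snapshot("wrist");C=cam("wrist",s);P=cloud(C,d)
m=cv2.inRange(cv2.cvtColor(p,cv2.COLOR_BGR2HSV),(0,180,90),(6,255,255))>0
print(s["tcp_pos"],s["ft_force"],np.nanmedian(P[m],0))
```

```text
[0.46791485 0.0174122  0.41588645] [0.62545231 0.21077436 0.14976687] [0.46837551 0.01675308 0.14055936]
```

The plunger is back up at 0.1406 m. Next is the rod.

Request:
step_arm(moves=[0.2,1,0,0,-0.0022,0.0139,1,0.2,1,0,0,0,0,1,0.2,1,0,0,0,0,1,0.2,1,0,0,0,0,1,0.2,1,0,0,0,0,1,0.2,1,0,0,0,0,1,0.2,1,0,0,0,0,1,0.2,1,0,0,0,0,1])

```text
clock: 5.83
tcp_pos: [0.5, -0.1853, 0.4104]
orientation: [-3.141, 0.008, -0.044]
ft_force: [0.2, 1.3, 0.6]
opening: 0.0851
gripper_force: 0.0
```

Request:
step_arm(moves=[0,1,0,0,0,0,1,0,1,0.2,0,0,0,1,0,1,0.4,0,0,0,1,0,1,1,0,0,0,1,0,0,1,0,0,0,1,0,0,1,0,0,0,1,0,0,0,0,0,0,1,0,0,0,0,0,0,1])

```text
clock: 6.5
tcp_pos: [0.495, -0.2839, 0.3203]
orientation: [-3.14, 0.01, -0.044]
ft_force: [-0.2, -0.9, -0.4]
opening: 0.0854
gripper_force: 0.0
```

```bash
cat > goal.py <<'E'
from h import *
def goal(pos,R,s=None):
    s=s or state();R0=Ro.from_euler("xyz",s["orientation"]);D=R0.inv()*R
    print("tcp",s["tcp_pos"].round(4),s["orientation"].round(4),"f",s["ft_force"].round(1),"open",round(s["opening"],4),"q",s["q"].round(2))
    print("shift(now axes)/25mm",(R0.inv().apply(np.array(pos)-s["tcp_pos"])/.025).round(3),"in goal axes",(R.inv().apply(np.array(pos)-s["tcp_pos"])/.025).round(3),"turn/pi",(D.as_rotvec()/np.pi).round(4))
E
python3 - <<'E'
from goal import *
s=state();p,d=snapshot("wrist");cv2.imwrite("pics/w3.png",p);C=cam("wrist",s)
m=cv2.inRange(cv2.cvtColor(p,cv2.COLOR_BGR2HSV),(20,150,80),(33,255,255));k,l,st,c=cv2.connectedComponentsWithStats(m);i=1+np.argmax(st[1:,4])
v,u=np.nonzero(l==i);X=onz(C,np.c_[u,v],.081)[:,:2];f=cv2.fitLine(X.astype(np.float32),cv2.DIST_L2,0,1e-6,1e-6).ravel()
print(st[i],cv2.minAreaRect((X*1000).astype(np.float32)),np.degrees(np.arctan(f[1]/f[0])),f[2:],np.nanmedian(cloud(C,d)[l==i],0))
z=np.load("w1.npz");C1=cam("wrist",dict(tcp_pos=z["pos"],orientation=z["ori"]))
print("ctr",c[i])
goal([.511,-.2912,.225],Ro.from_euler("xyz",[np.pi,0,np.radians(-2.5)]),s)
E
```

```text
[ 274  117   25  143 3110] ((515.2926025390625, -289.947509765625), (15.983312606811523, 92.58000946044922), 88.60857391357422) -2.505127 [ 0.51753426 -0.2908146 ] [ 0.51814984 -0.29086963  0.07952365]
ctr [286.57652733 187.73729904]
tcp [ 0.495  -0.2839  0.3203] [-3.1398  0.0097 -0.0439] f [-0.2 -0.9 -0.4] open 0.0854 q [-0.64  0.52  1.78 -0.01  0.85  0.98]
shift(now axes)/25mm [0.691 0.27  3.805] in goal axes [0.654 0.263 3.812] turn/pi [-0.0006  0.0031 -0.0001]
```

View pics/w3.png

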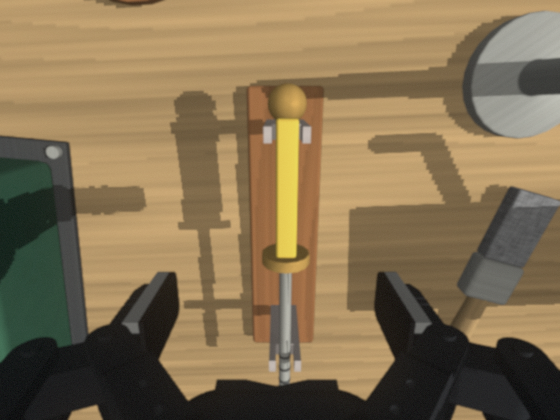

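The grip runs from (287,118) to (287,257), centred between the fingers at -2.5 degrees. I'll descend and grasp.

Request:
step_arm(moves=[0.67,0.26,0,0,0.003,0,1,0,0,0.9,0,0,0,1,0,0,0.9,0,0,0,1,0,0,0.8,0,0,0,1,0,0,0.7,0,0,0,1,0,0,0.5,0,0,0,1,0,0,0,0,0,0,1])

```text
clock: 7.13
tcp_pos: [0.5119, -0.2909, 0.2258]
orientation: [-3.141, -0.002, -0.043]
ft_force: [0.2, 0.4, -1.0]
opening: 0.0856
gripper_force: 0.0
```

Request:
step_arm(moves=[0,0,0,0,0,0,0,0,0,0,0,0,0,0,0,0,0,0,0,0,0,0,0,0,0,0,0,0,0,0,0,0,0,0,0])

```text
clock: 7.55
tcp_pos: [0.5118, -0.2913, 0.2272]
orientation: [3.141, -0.004, -0.044]
ft_force: [0.7, 0.1, -0.2]
opening: 0.026
gripper_force: 0.0
```

Request:
step_arm(moves=[0,0,0,0,0,0,0,0,0,0,0,0,0,0,0,0,0,0,0,0,0,0,0,0,0,0,0,0,0,0,0,0,0,0,0])

```text
clock: 7.97
tcp_pos: [0.5118, -0.2913, 0.2271]
orientation: [3.141, -0.003, -0.044]
ft_force: [-1.4, -0.3, 6.0]
opening: 0.0134
gripper_force: 58.4
```

Request:
step_arm(moves=[0,0,-0.3,0,0,0,0,0,0,-0.7,0,0,0,0,0,0,-1,0,0,0,0,0,0,-1,0,0,0,0,0,0,-1,0,0,0,0,0,0,-1,0,0,0,0,0,0,-1,0,0,0,0,0,0,-1,0,0,0,0])

```text
clock: 8.63
tcp_pos: [0.511, -0.291, 0.4031]
orientation: [3.141, -0.002, -0.044]
ft_force: [0.6, -0.0, -1.5]
opening: 0.0133
gripper_force: 58.5
```

Run:
```python
from goal import *
s=state();p,d=snapshot("wrist");q,_=snapshot("side")
cv2.imwrite("pics/w4.png",np.hstack([cv2.resize(p[120:420,80:480],(400,300)),cv2.resize(q[60:210,230:430],(400,300),interpolation=cv2.INTER_CUBIC)]))
np.savez("w4.npz",p=p,d=d,pos=s["tcp_pos"],ori=s["orientation"],side=q)
a,y=np.radians(40),np.radians(-7.7)
A=np.array([np.cos(a)*np.cos(y),np.cos(a)*np.sin(y),np.sin(a)]);Z=np.array([np.sin(a)*np.cos(y),np.sin(a)*np.sin(y),-np.cos(a)])
R=Ro.from_matrix(np.c_[A,np.cross(Z,A),Z]);M=np.array([.498,-.061,.135])
for t in(.24,.20,.05):
    print(t,(M+A*t-.157*Z).round(4));goal(M+A*t-.157*Z,R,s)
```

```text
0.24 [ 0.5802 -0.0721  0.4095]
tcp [ 0.511  -0.291   0.4031] [ 3.1415e+00 -2.4000e-03 -4.3900e-02] f [ 0.6 -0.  -1.5] open 0.0133 q [-0.63  0.44  1.65  0.    1.05  0.98]
shift(now axes)/25mm [ 2.383 -8.867 -0.254] in goal axes [ 1.369 -9.046  0.812] turn/pi [-0.0101  0.2213  0.0276]
0.2 [ 0.5498 -0.068   0.3838]
tcp [ 0.511  -0.291   0.4031] [ 3.1415e+00 -2.4000e-03 -4.3900e-02] f [ 0.6 -0.  -1.5] open 0.0133 q [-0.63  0.44  1.65  0.    1.05  0.98]
shift(now axes)/25mm [ 1.159 -8.978  0.772] in goal axes [-0.231 -9.046  0.812] turn/pi [-0.0101  0.2213  0.0276]
0.05 [ 0.4359 -0.0526  0.2874]
tcp [ 0.511  -0.291   0.4031] [ 3.1415e+00 -2.4000e-03 -4.3900e-02] f [ 0.6 -0.  -1.5] open 0.0133 q [-0.63  0.44  1.65  0.    1.05  0.98]
shift(now axes)/25mm [-3.427 -9.394  4.617] in goal axes [-6.231 -9.046  0.812] turn/pi [-0.0101  0.2213  0.0276]
```

View pics/w4.png

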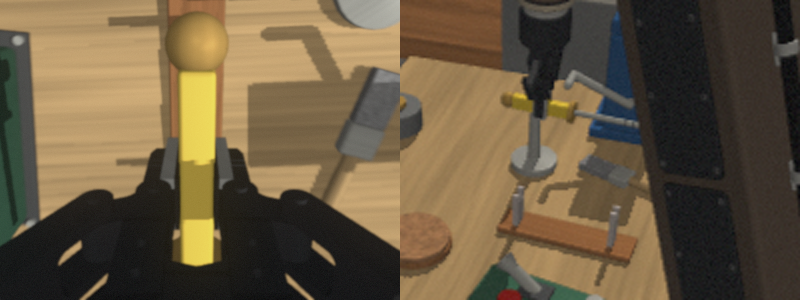

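The rod is held firmly, with the butt ball above and the stem pointing towards the robot. Now I'll tilt it to the tube's angle.

Request:
step_arm(moves=[0,0,-1,0,0,0,0,0,0,0,-0.0017,0.0369,0.0046,0,0,0,0,-0.0017,0.0369,0.0046,0,0,0,0,-0.0017,0.0369,0.0046,0,0,0,0,-0.0017,0.0369,0.0046,0,0,0,0,-0.0017,0.0369,0.0046,0,0,0,0,-0.0017,0.0369,0.0046,0,0,0,0,0,0,0,0])

```text
clock: 9.4
tcp_pos: [0.5109, -0.2909, 0.4256]
orientation: [-3.139, -0.689, -0.135]
ft_force: [-0.4, -0.2, -2.3]
opening: 0.0133
gripper_force: 58.7
```

Request:
step_arm(moves=[0.3,-1,0,0,0,0,0,0.3,-1,0,0,0,0,0,0.3,-1,0,0,0,0,0,0,-1,0,0,0,0,0,0,-1,0,0,0,0,0,0,-1,0,0,0,0,0,0,-1,0,0,0,0,0,0,-0.6,0,0,0,0,0])

```text
clock: 10.07
tcp_pos: [0.5534, -0.1029, 0.4401]
orientation: [3.139, -0.68, -0.128]
ft_force: [0.1, -0.4, -0.9]
opening: 0.0129
gripper_force: 58.9
```

Request:
step_arm(moves=[0,0,0,0,0,0,0,0,0,0,0,0,0,0])

```text
clock: 10.23
tcp_pos: [0.5535, -0.1044, 0.4402]
orientation: [3.14, -0.682, -0.128]
ft_force: [0.8, 0.0, -1.3]
opening: 0.0129
gripper_force: 58.9
```

```bash
cat >> goal.py <<'E'
a,y=np.radians(40),np.radians(-7.7)
A=np.array([np.cos(a)*np.cos(y),np.cos(a)*np.sin(y),np.sin(a)]);Z=np.array([np.sin(a)*np.cos(y),np.sin(a)*np.sin(y),-np.cos(a)])
RT=Ro.from_matrix(np.c_[A,np.cross(Z,A),Z]);M=np.array([.498,-.061,.135])
E
python3 - <<'E'
from goal import *
s=state();p,d=snapshot("wrist");q,_=snapshot("side");t,_=snapshot("top")
f=lambda im,x,y,w,h:cv2.resize(im[y:y+h,x:x+w],(400,300),interpolation=cv2.INTER_CUBIC)
cv2.imwrite("pics/w5.png",np.vstack([np.hstack([f(p,80,120,400,300),f(q,210,110,160,120)]),np.hstack([f(t,220,150,120,90),f(p,180,220,200,150)])]))
np.savez("w5.npz",p=p,d=d,pos=s["tcp_pos"],ori=s["orientation"],side=q,top=t)
goal(M+A*.24-.157*Z,RT,s)
E
```

```text
tcp [ 0.5535 -0.1044  0.4402] [ 3.1396 -0.6817 -0.1277] f [ 0.8  0.  -1.3] open 0.0129 q [-0.32  0.31  1.81  0.34  0.37  1.1 ]
shift(now axes)/25mm [-0.081 -1.418  1.513] in goal axes [-0.113 -1.421  1.509] turn/pi [-0.0007  0.0052  0.0016]
```

View pics/w5.png

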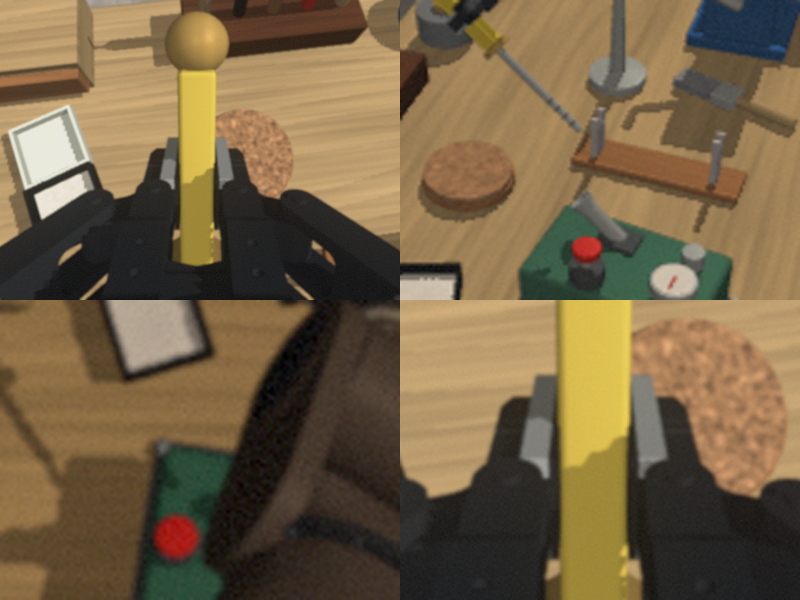

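```bash
cat >> goal.py <<'E'
def proj(C,P):
    c,R,o=C;q=(np.atleast_2d(P)-o)@R;return np.c_[c["cx"]+c["fx"]*q[:,0]/-q[:,2],c["cy"]-c["fy"]*q[:,1]/-q[:,2]]
E
python3 - <<'E'
from goal import *
z=np.load("w5.npz");s=dict(tcp_pos=z["pos"],orientation=z["ori"]);R=Ro.from_euler("xyz",s["orientation"])
w=lambda t:R.apply(t)+s["tcp_pos"]
C=cam("wrist",s);S=cam("side")
for g in(.153,.157,.161): print("ball",proj(C,w([.058,0,g])).round(1),"grip rear edge top",proj(C,w([.05,0,g-.011])).round(1),"side collar,tip",proj(S,w([[-.05,0,g],[-.18,0,g]])).round(1).tolist())
hsv=cv2.cvtColor(z["p"],cv2.COLOR_BGR2HSV)
m=cv2.inRange(hsv[170:385,240:320],(20,150,60),(33,255,255));
for r in(195,215,235,260,300,340): u=np.nonzero(m[r-170])[0]+240;print(r,u.min(),u.max())
P=cloud(C,z["d"]);T=np.linalg.inv(R.as_matrix())
for (u,v) in((277,162),(277,200),(277,250),(277,350)): print(u,v,(R.inv().apply(P[v,u]-s["tcp_pos"])).round(4))
g=cv2.cvtColor(z["side"],cv2.COLOR_BGR2GRAY);cv2.imwrite("pics/s5.png",cv2.resize(z["side"][115:175,235:315],(800,600),interpolation=cv2.INTER_CUBIC))
E
```

```text
ball [[277.  158.8]] grip rear edge top [[277.1 188.3]] side collar,tip [[249.4, 128.2], [282.2, 161.0]]
ball [[277. 157.]] grip rear edge top [[277.  185.4]] side collar,tip [[248.7, 129.0], [281.4, 161.7]]
ball [[276.9 155.3]] grip rear edge top [[277.  182.7]] side collar,tip [[248.0, 129.7], [280.6, 162.3]]
195 259 295
215 259 295
235 259 294
260 259 293
300 260 293
340 260 293
277 162 [ 0.058  -0.      0.1465]
277 200 [0.0439 0.     0.1489]
277 250 [0.0247 0.     0.1481]
277 350 [-1.950e-02  1.000e-04  1.468e-01]
```

View pics/s5.png

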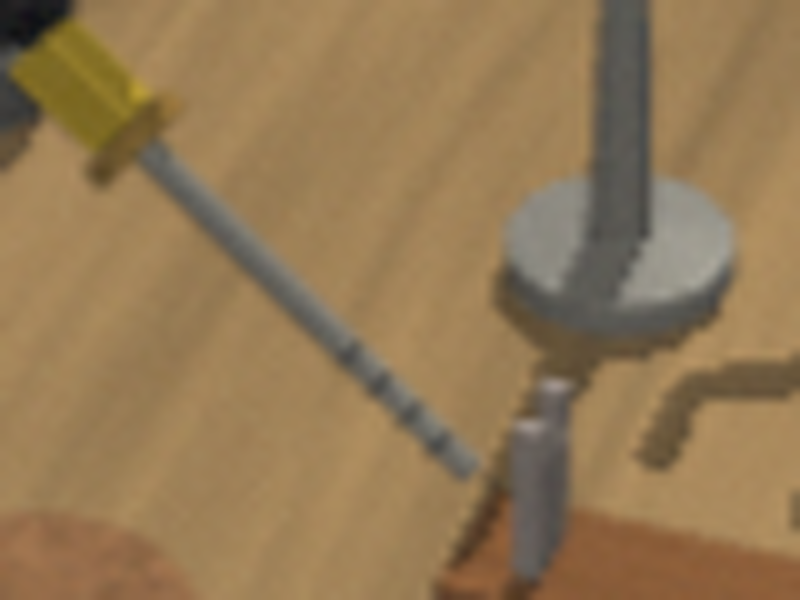

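Run:
```python
from goal import *
for n in("w1","w4","w5"):
    z=np.load(n+".npz");s=dict(tcp_pos=z["pos"],orientation=z["ori"]);R=Ro.from_euler("xyz",s["orientation"]);P=cloud(cam("wrist",s),z["d"])
    m=cv2.inRange(cv2.cvtColor(z["p"],cv2.COLOR_BGR2HSV),(20,150,60),(33,255,255))>0;m=cv2.erode(m.astype(np.uint8),np.ones((5,5)))>0
    m[:,:235]=0;m[:,320:]=0
    q=R.inv().apply(P[m]-s["tcp_pos"]);q=q[~np.isnan(q[:,0])];q=q[abs(q[:,2]-np.median(q[:,2]))<.01]
    print(n,len(q),np.polyfit(q[:,0],q[:,2],1).round(4),q[:,0].min().round(3),q[:,0].max().round(3),np.polyfit(q[:,0],q[:,1],1).round(4),R.apply([1,0,0])[2].round(4))
# tube direction in depth of w2: centre line of lower tube slices
z=np.load("w2.npz");P=cloud(cam("wrist",dict(tcp_pos=z["pos"],orientation=z["ori"])),z["d"])[150:200,315:365].reshape(-1,3)
q=P[(P[:,2]>.1)&(P[:,2]<.13)]
goal(M+A*.24-.158*Z,RT)
```

```text
w1 1454 [-0.      0.3253] 0.021 0.111 [ 0.0435 -0.0195] 0.0
w4 5980 [0.0028 0.1475] -0.038 0.047 [ 0.0004 -0.0002] 0.0024
w5 5814 [0.0029 0.1475] -0.038 0.047 [ 0.0005 -0.0001] 0.6301
tcp [ 0.5534 -0.1057  0.4404] [ 3.1406 -0.6833 -0.1311] f [-0.2  0.2 -0.9] open 0.013 q [-0.32  0.31  1.81  0.34  0.37  1.1 ]
shift(now axes)/25mm [-0.093 -1.475  1.474] in goal axes [-0.118 -1.476  1.471] turn/pi [-0.0003  0.0047  0.0008]
```

Request:
step_arm(moves=[-0.1,-0.72,0.74,0,0.0047,0.0008,0,0,-0.75,0.73,0,0,0,0,0,0,0,0,0,0,0,0,0,0,0,0,0,0])

```text
clock: 10.72
tcp_pos: [0.5799, -0.0716, 0.4098]
orientation: [-3.14, -0.697, -0.134]
ft_force: [-1.0, 0.2, -1.8]
opening: 0.0131
gripper_force: 58.8
```

Run:
```python
from goal import *
s=state();goal(M+A*.24-.158*Z,RT,s)
p,d=snapshot("wrist");q,_=snapshot("side");t,_=snapshot("top")
f=lambda im,x,y,w,h:cv2.resize(im[y:y+h,x:x+w],(400,300),interpolation=cv2.INTER_CUBIC)
np.savez("w6.npz",p=p,d=d,side=q,pos=s["tcp_pos"],ori=s["orientation"])
R=Ro.from_euler("xyz",s["orientation"]);w=lambda t:R.apply(t)+s["tcp_pos"];S=cam("side")
pts=proj(S,np.vstack([w([[-.05,0,.1585],[-.18,0,.1585]]),M,M-A*.05]));print(pts.round(1))
sc=8;x0,y0=245,135;v=cv2.resize(q[y0:y0+75,x0:x0+100],(800,600),interpolation=cv2.INTER_CUBIC)
for a in pts: cv2.circle(v,tuple(int(k) for k in ((a-[x0,y0]+.5)*sc)),4,(255,0,255),1)
cv2.imwrite("pics/s6.png",v)
```

```text
tcp [ 0.5799 -0.0716  0.4098] [-3.14   -0.697  -0.1337] f [-1.   0.2 -1.8] open 0.0131 q [-0.25  0.38  1.8   0.27  0.28  1.22]
shift(now axes)/25mm [ 0.004  0.018 -0.024] in goal axes [ 0.004  0.018 -0.024] turn/pi [-0.0007  0.0004  0.0002]
[[235.3 142.7]
 [267.7 175.2]
 [282.3 189.5]
 [294.1 201.4]]
```

View pics/s6.png

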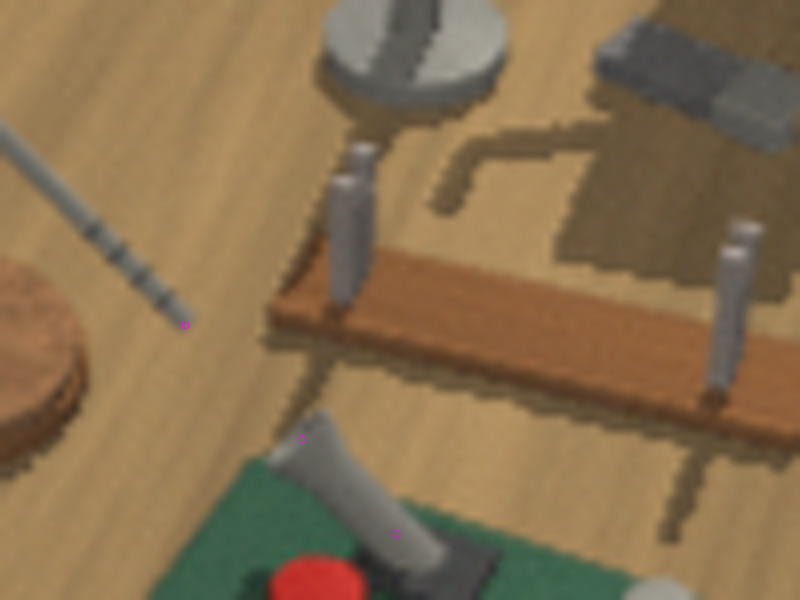

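The tip is at (185,320) and the mouth at (302,440) in the crop, and the predicted points fall on both, so they line up. That was my eleventh picture, one over the limit of 10, so I won't view any more and will work from numbers. Next I'll advance along the bore.

Request:
step_arm(moves=[-0.9,0,0,0,0,0,0,-0.9,0,0,0,0,0,0,-0.6,0,0,0,0,0,0,-0.3,0,0,0,0,0,0,-0.2,0,0,0,0,0,0,0,0,0,0,0,0,0])

```text
clock: 11.37
tcp_pos: [0.5238, -0.0645, 0.3642]
orientation: [-3.14, -0.699, -0.135]
ft_force: [0.6, -0.3, -2.1]
opening: 0.0134
gripper_force: 58.9
```

Run:
```python
from goal import *
goal(M+A*.165-.158*Z,RT)
```

```text
tcp [ 0.5238 -0.0645  0.3642] [-3.1397 -0.6993 -0.1353] f [ 0.6 -0.3 -2.1] open 0.0134 q [-0.26  0.36  1.99  0.7   0.13  0.78]
shift(now axes)/25mm [-0.091 -0.     0.033] in goal axes [-0.091 -0.     0.033] turn/pi [-0.0004 -0.0004 -0.0002]
```

The bore line is good, but q5 is close to the wrist singularity and its limit. The stem is round, so I'll back out, roll the grip 25° about the rod axis and re-enter.

Request:
step_arm(moves=[0.5,0,0,0,0,0,0,0.8,0,0,0,0,0,0,0.8,0,0,0,0,0,0,0.8,0,0,0,0,0,0,0,0,0,0,0,0,0])

```text
clock: 11.78
tcp_pos: [0.5817, -0.0724, 0.4141]
orientation: [-3.141, -0.706, -0.134]
ft_force: [-0.7, -0.9, -2.0]
opening: 0.0132
gripper_force: 58.9
```

Request:
step_arm(moves=[0,0.55,0,0.0278,0,0,0,0,0.55,0,0.0278,0,0,0,0,0.55,0,0.0278,0,0,0,0,0.55,0,0.0278,0,0,0,0,0.55,0,0.0278,0,0,0,0,0,0,0,0,0,0])

```text
clock: 12.28
tcp_pos: [0.5762, -0.1296, 0.4033]
orientation: [-2.782, -0.686, -0.138]
ft_force: [-1.6, -0.2, -2.3]
opening: 0.013
gripper_force: 59.0
```

```bash
cat >> goal.py <<'E'
RR=RT*Ro.from_euler("x",25,degrees=True);ZR=RR.as_matrix()[:,2]
E
python3 - <<'E'
from goal import *
goal(M+A*.24-.1585*ZR,RR)
E
```

```text
tcp [ 0.5762 -0.1296  0.4033] [-2.7818 -0.6863 -0.138 ] f [-1.6 -0.2 -2.3] open 0.013 q [-0.4   0.41  1.78  1.01  0.62  0.43]
shift(now axes)/25mm [0.048 0.441 0.097] in goal axes [0.044 0.447 0.063] turn/pi [ 0.0251  0.0031 -0.0023]
```

Request:
step_arm(moves=[0.02,0.22,0.05,0.0125,0.0015,-0.0012,0,0.03,0.22,0.04,0.0125,0.0015,-0.0011,0,0,0,0,0,0,0,0,0,0,0,0,0,0,0])

```text
clock: 12.62
tcp_pos: [0.5799, -0.1371, 0.3998]
orientation: [-2.712, -0.696, -0.132]
ft_force: [-0.7, 0.1, -1.1]
opening: 0.0132
gripper_force: 59.0
```

Run:
```python
from goal import *
goal(M+A*.24-.1585*ZR,RR)
```

```text
tcp [ 0.5799 -0.1371  0.3998] [-2.7124 -0.6965 -0.1316] f [-0.7  0.1 -1.1] open 0.0132 q [-0.42  0.42  1.77  1.07  0.7   0.35]
shift(now axes)/25mm [-0.008  0.099 -0.025] in goal axes [-0.008  0.099 -0.026] turn/pi [0.0017 0.0008 0.0004]
```

Request:
step_arm(moves=[0,0.1,-0.02,0.0017,0.0008,0.0004,0,-0.9,0,0,0,0,0,0,-0.9,0,0,0,0,0,0,-0.5,0,0,0,0,0,0,0,0,0,0,0,0,0])

```text
clock: 13.03
tcp_pos: [0.5351, -0.1332, 0.3611]
orientation: [-2.702, -0.696, -0.134]
ft_force: [-0.7, -0.2, -1.9]
opening: 0.0128
gripper_force: 59.0
```

Run:
```python
from goal import *
goal(M+A*.182-.1585*ZR,RR)
```

```text
tcp [ 0.5351 -0.1332  0.3611] [-2.7025 -0.6959 -0.1342] f [-0.7 -0.2 -1.9] open 0.0128 q [-0.45  0.42  1.92  1.22  0.67  0.14]
shift(now axes)/25mm [ 0.044  0.012 -0.017] in goal axes [ 0.044  0.012 -0.017] turn/pi [-0.0009  0.0007 -0.0003]
```

Request:
step_arm(moves=[-0.3,0,0,0,0,0,0,-0.3,0,0,0,0,0,0,-0.3,0,0,0,0,0,0,0,0,0,0,0,0,0])

```text
clock: 13.37
tcp_pos: [0.5195, -0.1313, 0.3479]
orientation: [-2.703, -0.699, -0.134]
ft_force: [0.8, 1.1, -3.0]
opening: 0.0134
gripper_force: 58.9
```

Request:
step_arm(moves=[-0.3,0,0,0,0,0,0,-0.3,0,0,0,0,0,0,0,0,0,0,0,0,0])

```text
clock: 13.62
tcp_pos: [0.5082, -0.1299, 0.3383]
orientation: [-2.702, -0.699, -0.134]
ft_force: [-0.3, 0.4, -2.7]
opening: 0.0127
gripper_force: 58.9
```

Run:
```python
from goal import *
goal(M+A*.143-.1585*ZR,RR);s=state();print(RR.inv().apply(s["ft_force"]),s["ft_torque"])
```

```text
tcp [ 0.5082 -0.1299  0.3383] [-2.7024 -0.6989 -0.1339] f [-0.3  0.4 -2.7] open 0.0127 q [-0.47  0.42  2.    1.32  0.66 -0.01]
shift(now axes)/25mm [-0.1   -0.003 -0.014] in goal axes [-0.1   -0.003 -0.014] turn/pi [-0.001  -0.0002  0.0002]
[-2.00054031  0.46471895  1.84075883] [-0.3090198   0.39334054  0.01004503]
```

Request:
step_arm(moves=[-0.4,0,0,0,0,0,0,-0.4,0,0,0,0,0,0,-0.4,0,0,0,0,0,0,-0.4,0,0,0,0,0,0,0,0,0,0,0,0,0])

```text
clock: 14.03
tcp_pos: [0.4777, -0.1258, 0.3122]
orientation: [-2.702, -0.698, -0.134]
ft_force: [0.5, 0.5, -1.6]
opening: 0.0131
gripper_force: 58.9
```

Request:
step_arm(moves=[-0.4,0,0,0,0,0,0,-0.4,0,0,0,0,0,0,-0.4,0,0,0,0,0,0,0,0,0,0,0,0,0])

```text
clock: 14.37
tcp_pos: [0.4551, -0.1228, 0.293]
orientation: [-2.702, -0.699, -0.134]
ft_force: [0.6, -0.1, -1.8]
opening: 0.0131
gripper_force: 58.9
```

Run:
```python
from goal import *
goal(M+A*.05-.1585*ZR,RR);s=state();print(RR.inv().apply(s["ft_force"]),s["ft_torque"])
```

```text
tcp [ 0.4551 -0.1228  0.293 ] [-2.7016 -0.6985 -0.1343] f [ 0.6 -0.1 -1.8] open 0.0131 q [-0.51  0.45  2.16  1.54  0.66 -0.32]
shift(now axes)/25mm [-1.016 -0.012 -0.021] in goal axes [-1.016 -0.012 -0.021] turn/pi [-0.0012 -0.0001  0.0001]
[-0.69638842  0.75572891  1.65326162] [-0.27952524  0.42087605  0.00431334]
```

25 mm remain. I'll close in gently until the collar stops.

Request:
step_arm(moves=[-0.4,0,0,0,0,0,0,-0.3,0,0,0,0,0,0,-0.15,0,0,0,0,0,0,0,0,0,0,0,0,0])

```text
clock: 14.7
tcp_pos: [0.4395, -0.1209, 0.2797]
orientation: [-2.702, -0.7, -0.134]
ft_force: [1.3, 0.6, -1.9]
opening: 0.0128
gripper_force: 58.9
```

Request:
step_arm(moves=[-0.08,0,0,0,0,0,0,0,0,0,0,0,0,0])

```text
clock: 14.87
tcp_pos: [0.4381, -0.1207, 0.2786]
orientation: [-2.702, -0.701, -0.134]
ft_force: [1.5, -0.5, -0.8]
opening: 0.0131
gripper_force: 59.0
```

Request:
step_arm(moves=[-0.06,0,0,0,0,0,0,0,0,0,0,0,0,0])

```text
clock: 15.03
tcp_pos: [0.4376, -0.1209, 0.2783]
orientation: [-2.701, -0.704, -0.135]
ft_force: [7.2, -0.3, 5.3]
opening: 0.0129
gripper_force: 59.0
```

Request:
step_arm(moves=[-0.03,0,0,0,0,0,0,0,0,0,0,0,0,0,0,0,0,0,0,0,0])

```text
clock: 15.28
tcp_pos: [0.4374, -0.1209, 0.2782]
orientation: [-2.701, -0.705, -0.136]
ft_force: [10.2, 0.9, 6.9]
opening: 0.0133
gripper_force: 59.0
```

Request:
step_arm(moves=[-0.03,0,0,0,0,0,0,0,0,0,0,0,0,0,0,0,0,0,0,0,0])

```text
clock: 15.53
tcp_pos: [0.4372, -0.1209, 0.278]
orientation: [-2.7, -0.707, -0.136]
ft_force: [12.9, 0.1, 8.6]
opening: 0.0132
gripper_force: 59.0
```

Run:
```python
from goal import *
goal(M+A*.05-.1585*ZR,RR);s=state();print(RR.inv().apply(s["ft_force"]),s["ft_torque"])
```

```text
tcp [ 0.4372 -0.1209  0.278 ] [-2.7002 -0.7066 -0.1361] f [12.9  0.1  8.6] open 0.0132 q [-0.53  0.46  2.22  1.62  0.67 -0.45]
shift(now axes)/25mm [-0.077 -0.028 -0.009] in goal axes [-0.077 -0.027 -0.009] turn/pi [-0.0012 -0.0026  0.0008]
[15.27865663 -0.97380728  2.25038715] [ 0.45137121 -1.87602995 -0.73079597]
```

Request:
step_arm(moves=[0,0,0,0,-0.0012,0,0,0,0,0,0,0,0,0,0,0,0,0,0,0,0])

```text
clock: 15.78
tcp_pos: [0.4375, -0.121, 0.2783]
orientation: [-2.701, -0.704, -0.134]
ft_force: [15.2, 1.0, 10.7]
opening: 0.0133
gripper_force: 58.7
```

Run:
```python
from goal import *
goal(M+A*.05-.1585*ZR,RR);s=state();print(RR.inv().apply(s["ft_force"]),s["ft_torque"])
p,d=snapshot("side");hsv=cv2.cvtColor(p,cv2.COLOR_BGR2HSV)
R=Ro.from_euler("xyz",s["orientation"]);w=lambda t:R.apply(t)+s["tcp_pos"]
print(proj(cam("side"),np.vstack([w([-.046,0,.1585]),M])))
m=cv2.inRange(hsv[170:200,260:300],(10,90,40),(20,255,255))
k,l,st,c=cv2.connectedComponentsWithStats(m);print(st[1:],c[1:]+[260,170])
```

```text
tcp [ 0.4375 -0.121   0.2783] [-2.7013 -0.7043 -0.1342] f [15.2  1.  10.7] open 0.0133 q [-0.53  0.46  2.21  1.62  0.67 -0.44]
shift(now axes)/25mm [-0.093 -0.029 -0.01 ] in goal axes [-0.093 -0.029 -0.009] turn/pi [-0.0013 -0.0018  0.0009]
[18.26888733 -2.18802273  2.54808594] [ 0.65946107 -2.32429921 -0.80425583]
[[280.47838207 187.8055305 ]
 [282.29576475 189.46135323]]
[[  0   0  40  30 688]] [[281.21802326 184.99709302]]
```

It's a firm stop: 18 N along the bore with no further travel, and the collar is at the rim. Drawing it out now.

Request:
step_arm(moves=[0.1,0,0,0,0,0,0,0.3,0,0,0,0,0,0,0.6,0,0,0,0,0,0,0.7,0,0,0,0,0,0,0.7,0,0,0,0,0,0,0.7,0,0,0,0,0,0,0,0,0,0,0,0,0])

```text
clock: 16.42
tcp_pos: [0.496, -0.1284, 0.3279]
orientation: [-2.705, -0.7, -0.131]
ft_force: [0.8, 1.3, -1.4]
opening: 0.0131
gripper_force: 58.9
```

Run:
```python
from goal import *
goal(M+A*.26-.1585*ZR,RR)
```

```text
tcp [ 0.496  -0.1284  0.3279] [-2.7046 -0.7    -0.1308] f [ 0.8  1.3 -1.4] open 0.0131 q [-0.48  0.42  2.04  1.37  0.65 -0.08]
shift(now axes)/25mm [ 5.222  0.01  -0.011] in goal axes [ 5.222 -0.008 -0.014] turn/pi [-0.0009 -0.0002  0.001 ]
```

Request:
step_arm(moves=[0.85,0,0,0,0,0,0,0.85,0,0,0,0,0,0,0.85,0,0,0,0,0,0,0.85,0,0,0,0,0,0,0.85,0,0,0,0,0,0,0.85,0,0,0,0,0,0,0.4,0,-0.6,0,0,0,0,0,0,0,0,0,0,0])

```text
clock: 17.08
tcp_pos: [0.5894, -0.1475, 0.4264]
orientation: [-2.704, -0.699, -0.131]
ft_force: [0.5, -0.4, -1.7]
opening: 0.0128
gripper_force: 59.0
```

```bash
cat >> goal.py <<'E'
RG=Ro.from_euler("xyz",[np.pi,0,np.radians(20)]);tip=np.array([.4905,.279,.106]);PG=tip+RG.apply([.18,0,-.1585])
E
python3 - <<'E'
from goal import *
print(PG);goal(PG+[0,0,.12],RG)
E
```

```text
[0.65964467 0.34056363 0.2645    ]
tcp [ 0.5894 -0.1475  0.4264] [-2.7043 -0.6993 -0.1309] f [ 0.5 -0.4 -1.7] open 0.0128 q [-0.43  0.41  1.71  1.01  0.75  0.43]
shift(now axes)/25mm [ -0.898 -17.259   9.653] in goal axes [  9.316 -17.385   1.677] turn/pi [-0.0778 -0.2451 -0.0958]
```

Request:
step_arm(moves=[0,0,0,-0.0097,-0.0306,-0.012,0,0,0,0,-0.0097,-0.0306,-0.012,0,0,0,0,-0.0097,-0.0306,-0.012,0,0,0,0,-0.0097,-0.0306,-0.012,0,0,0,0,-0.0097,-0.0306,-0.012,0,0,0,0,-0.0097,-0.0306,-0.012,0,0,0,0,-0.0097,-0.0306,-0.012,0,0,0,0,-0.0097,-0.0306,-0.012,0])

```text
clock: 17.75
tcp_pos: [0.5886, -0.1468, 0.4232]
orientation: [-3.138, 0.007, 0.353]
ft_force: [-0.1, 1.1, -2.3]
opening: 0.013
gripper_force: 58.9
```

Request:
step_arm(moves=[0,0,0,0,0,0,0,0,0,0,0,0,0,0])

```text
clock: 17.92
tcp_pos: [0.589, -0.1466, 0.4233]
orientation: [-3.136, -0.001, 0.35]
ft_force: [1.5, -0.1, -1.8]
opening: 0.0132
gripper_force: 59.0
```

Run:
```python
from goal import *
goal(PG+[0,0,.12],RG)
```

```text
tcp [ 0.589  -0.1466  0.4233] [-3.1357e+00 -7.0000e-04  3.5010e-01] f [ 1.5 -0.1 -1.8] open 0.0132 q [-0.35  0.45  1.58  0.01  1.12  0.86]
shift(now axes)/25mm [  9.335 -17.325   1.662] in goal axes [  9.318 -17.344   1.553] turn/pi [-0.0019 -0.0002  0.0003]
```

Request:
step_arm(moves=[0.52,-0.96,0,-0.0019,0,0,0,0.52,-0.96,0,0,0,0,0,0.52,-0.96,0,0,0,0,0,0.52,-0.96,0,0,0,0,0,0.52,-0.96,0,0,0,0,0,0.52,-0.96,0,0,0,0,0,0.52,-0.96,0,0,0,0,0,0.52,-0.96,0,0,0,0,0])

```text
clock: 18.58
tcp_pos: [0.6209, 0.0702, 0.4233]
orientation: [-3.141, -0.001, 0.349]
ft_force: [-0.2, -1.0, -1.5]
opening: 0.0131
gripper_force: 59.0
```

Request:
step_arm(moves=[0.52,-0.96,0,0,0,0,0,0.52,-0.96,0,0,0,0,0,0.52,-0.96,0,0,0,0,0,0.52,-0.96,0,0,0,0,0,0.52,-0.96,0,0,0,0,0,0.52,-0.96,0,0,0,0,0,0.52,-0.96,0,0,0,0,0,0,0,0,0,0,0,0])

```text
clock: 19.25
tcp_pos: [0.6489, 0.2619, 0.422]
orientation: [-3.14, -0.0, 0.352]
ft_force: [-0.7, 0.2, -0.6]
opening: 0.0131
gripper_force: 59.1
```

Run:
```python
from goal import *
goal(PG+[0,0,.12],RG)
p,d=snapshot("top");P=cloud(cam("top"),d).reshape(-1,3)
q=P[(abs(P[:,0]-.72)<.09)&(abs(P[:,1]-.33)<.12)&(P[:,2]<.16)];print("obst z pct",np.nanpercentile(q[:,2],[50,90,99]).round(3))
```

```text
tcp [0.6489 0.2619 0.422 ] [-3.1399e+00 -1.0000e-04  3.5230e-01] f [-0.7  0.2 -0.6] open 0.0131 q [0.29 0.59 1.33 0.   1.22 1.51]
shift(now axes)/25mm [ 1.49  -2.802  1.505] in goal axes [ 1.481 -2.809  1.501] turn/pi [-0.0005 -0.      0.001 ]
obst z pct [0.003 0.031 0.054]
```

Request:
step_arm(moves=[0.5,-0.94,0,0,0,0.001,0,0.5,-0.94,0,0,0,0,0,0.49,-0.93,0,0,0,0,0,0,0,0.9,0,0,0,0,0,0,0.9,0,0,0,0,0,0,0.9,0,0,0,0,0,0,0.9,0,0,0,0,0,0,0.9,0,0,0,0])

```text
clock: 19.97
tcp_pos: [0.6602, 0.335, 0.309]
orientation: [3.141, 0.001, 0.345]
ft_force: [-0.3, 0.4, -1.6]
opening: 0.0128
gripper_force: 59.1
```

Request:
step_arm(moves=[0,0,0.9,0,0,0,0,0,0,0.6,0,0,0,0,0,0,0.3,0,0,0,0,0,0,0,0,0,0,0,0,0,0,0,0,0,0])

```text
clock: 20.38
tcp_pos: [0.6606, 0.3355, 0.2658]
orientation: [3.139, 0.001, 0.345]
ft_force: [-0.0, 0.1, -1.0]
opening: 0.013
gripper_force: 59.1
```

Run:
```python
from goal import *
s=state();goal(PG,RG,s)
R=Ro.from_euler("xyz",s["orientation"]);w=lambda t:R.apply(t)+s["tcp_pos"]
p,d=snapshot("wrist");C=cam("wrist",s);P=cloud(C,d)
m=cv2.inRange(cv2.cvtColor(p,cv2.COLOR_BGR2HSV),(20,150,60),(33,255,255))>0;m=cv2.erode(m.astype(np.uint8),np.ones((5,5)))>0;m[:,:235]=0;m[:,320:]=0
q=R.inv().apply(P[m]-s["tcp_pos"]);q=q[~np.isnan(q[:,0])];q=q[abs(q[:,2]-np.median(q[:,2]))<.01]
print(len(q),np.polyfit(q[:,0],q[:,2],1).round(4),q[:,0].min().round(4),q[:,0].max().round(4),np.polyfit(q[:,0],q[:,1],1).round(4))
g=np.polyfit(q[:,0],q[:,2],1)[1]+.011;print("tip",w([-.18,0,g]))
# tip in the top / side views: points near height .1 along the axis
for n in("top","side"):
    p,d=snapshot(n);P=cloud(cam(n),d).reshape(-1,3);P=P[~np.isnan(P[:,0])];l=R.inv().apply(P-s["tcp_pos"])
    k=(abs(l[:,1])<.012)&(abs(l[:,2]-g)<.02)&(l[:,0]>-.22)&(l[:,0]<-.055);print(n,k.sum(),l[k].min(0).round(4),np.polyfit(l[k][:,0],l[k][:,2],1).round(4),np.polyfit(l[k][:,0],l[k][:,1],1).round(4))
    if n=="side":
        for x in (.02,): print(proj(cam(n),w([-.18,0,g])))
```

```text
tcp [0.6606 0.3355 0.2658] [3.139e+00 6.000e-04 3.454e-01] f [-0.   0.1 -1. ] open 0.013 q [ 0.38  0.79  1.36 -0.    0.99  1.61]
shift(now axes)/25mm [ 0.032 -0.203  0.052] in goal axes [ 0.033 -0.203  0.053] turn/pi [ 0.0008  0.0002 -0.0012]
5782 [0.0031 0.1475] -0.0375 0.0482 [0.0003 0.0001]
tip [0.49128961 0.27415257 0.10743959]Traceback (most recent call last):
  File "<stdin>", line 12, in <module>
    return umr_minimum(a, axis, None, out, keepdims, initial, where)
ValueError: zero-size array to reduction operation minimum which has no identity
```

Request:
step_arm(moves=[0.03,-0.2,0.05,0.0008,0,-0.0012,0,0,0,0,0,0,0,0,0,0,0,0,0,0,0,0,0,0,0,0,0,0,0,0,0,0,0,0,0,0,0,0,0,0,0,0])

```text
clock: 20.98
tcp_pos: [0.6594, 0.341, 0.2642]
orientation: [3.141, 0.001, 0.35]
ft_force: [0.5, -0.5, -1.7]
opening: 0.0128
gripper_force: 59.1
```

Run:
```python
from goal import *
s=state();goal(PG,RG,s);print(abs(s["qvel"]).max())
R=Ro.from_euler("xyz",s["orientation"]);w=lambda t:R.apply(t)+s["tcp_pos"];print("tip",w([-.18,0,.1585]))
p,d=snapshot("side");S=cam("side");P=cloud(S,d)
l=R.inv().apply(P.reshape(-1,3)-s["tcp_pos"]).reshape(P.shape)
k=(P[...,2]>.085)&(P[...,2]<.13)&(abs(l[...,1])<.03)&(l[...,0]<-.03)&(l[...,0]>-.25)
q=l[k];print(k.sum(),"pred tip px",proj(S,w([-.18,0,.1585])))
if len(q): print("min x",q[:,0].min(),np.median(q,0)); v,u=np.nonzero(k);i=np.argmin(q[:,0]);print(u[i],v[i])
```

```text
tcp [0.6594 0.341  0.2642] [3.1405e+00 1.0000e-03 3.5010e-01] f [ 0.5 -0.5 -1.7] open 0.0128 q [ 0.39  0.8   1.35 -0.    0.99  1.61]
shift(now axes)/25mm [ 0.003  0.02  -0.011] in goal axes [ 0.003  0.02  -0.011] turn/pi [0.0003 0.0003 0.0003]
0.0029360681179006797
tip [0.49022658 0.27906724 0.10591897]
328 pred tip px [[240.878695   290.52387476]]
min x -0.18102999323987048 [-0.08073133 -0.00171116  0.15324134]
241 290
```

The side camera puts the tip at pixel (241,290), against a prediction of (240.9,290.5). The rod is level and still, 100 mm above the tile centre, so I'm handing in.

```bash
python3 -c "
from rig import *
print(job_done())"
```

```text
the job is handed in; nothing more can be done
None
```

The job is handed in at about 21 s: plunger pressed to its stop and sprung back, rod seated on the rim and drawn out, now held level and still with its tip 100 mm above the tile's centre; I viewed 11 pictures, one over the limit of 10.

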